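Uncover the carved seal and bring the contact microscope onto it

ROBOT

A 6-joint arm with a two-finger parallel gripper is mounted at the origin on the work surface. World frame = base frame: x ahead of the robot, y to its left, z up, the work surface at z = 0. Lengths are in m, angles in rad, forces in N, time in s.
With the tool pointing down it reaches from about 0.35 to 0.725 m from the base axis. Payload 4.3 kg.
Tool frame: the origin (TCP) lies midway between the tips of the shut fingers; the grasp point (between the pads) lies 19 mm behind it (robot.grasp_offset is the distance from the TCP to the grasp point, in m); x points along the fingers, y is the direction in which the jaws open and shut, and the axes are right-handed (so a half turn about x gives the same grasp; the last joint's range is limited). The gripper opens to 85 mm and grips with 20 to 120 N. Pads are 22 mm wide; open, the fingers measure 114 mm over their backs; the gripper's body (76 mm by 85 mm) begins 54 mm behind the grasp point. The pads swing forward as they close: fully open they stand 13 mm farther back than shut.
Start: joints at [1.194, 0.377, 0.081, 1.274, 0, 1.46], TCP at [0.152, 0.555, 0.231] pointing down, gripper open.
Joint ranges: [-2.72, 2.72], [-0.84, 1.66], [-1.02, 1.22], [-1.77, 2.12], [-1.37, 1.28], [-3.14, 3.14]. Speed limits (rad/s): [2.57, 2.57, 3.14, 3.14, 3.14, 3.14].

INTERFACE

Orientations are given as a 3x3 rotation matrix whose columns are the frame's x, y, z axes.
In Python, from workcell import sensors, get_image, camera_model, job, robot gives the robot as it stands. The module is installed in compiled form; this text tells all that it offers.
- The arm moves only by the tool servo_tool, never from a script. Its argument "series" is a list of rows, each a list of 5 numbers: the finger opening in cm, from 0 to 8.54, then the shift along the world's x, y, z in cm, then the turn about the world's z in rad. A call has 1 to 5 rows; each row is the pose to reach, as a shift and turn from the pose measured when the call began; what a row does not reach only later rows make up. A row lasts 1/10 s, in which the tool goes at most 50 mm and 8.59 degrees, less where a joint would pass 70% of its speed; a pose out of reach is approached as far as the arm can. A call with a gripper value outside its range is refused whole. The fingers move at their own pace and stop on an object; "newtons" is the grip in N (left out, the last holds). Time passes only in rows, so rows that repeat a pose let the fingers close. It gives the time, the measured TCP pose, the force and the opening at its end, in the units of the state.
- sensors.get_state(): the state, without advancing time (a new reading comes with each control period).
- get_image(name): name is "side" or "top"; returns (picture, depth): 384x512x3 uint8, red, green, blue; 384x512 float32, m along the optical axis (not along the pixel's ray), 0 where there is no reading.
- camera_model(name): a dict with "fx", "fy", "cx", "cy" (pixels), "R" (3x3) and "t" (3): a world point X has camera coordinates R X + t. Camera axes: x right, y down, z forward; pixel columns grow to the right and rows downward; lengths in m; the calibration is good to about 2 mm. A picture is of the moment at which its call begins. camera_model takes no time and is no camera call.
- job.finish_job(): hands the job in, once; it reports no verdict.
The state is a dict: "t": time; "joint_positions": joint angles; "joint_velocities": joint speeds; "effort": joint torques, N m; "ee_pos": TCP position; "orientation": TCP orientation; "force": force on the tool from outside, world axes, zero at the start; "wrist_torque": the same for the moment, N m; "finger_gap": finger opening in m.
Only numpy, scipy, OpenCV 4.12 (cv2) and the standard library are available. Lean on these libraries where they do the work, as an engineer would, in place of code of your own. Each camera call takes 0.05 s, during which the arm holds its last target. There are 200 camera calls.

TASK

Take the cap off the carved seal and set it down upright in its round wooden dish, without letting it fall in. Then swing the microscope arm round until the microscope is centred over the seal, and lower it until its sprung nose rests lightly on the carved face and stays there when you let go; never press it hard. Leave the other things on the desk where they are.

Things in the scene. Friction and masses are not known exactly. Their poses are not given: they have to be found in the camera images.
- lift: Black collar, 42 mm across, sliding on an upright column (22 mm thick, top at 270 mm; steel foot 120 mm across, 18 mm high). It carries the swinging arm with the microscope. Origin: on the column's axis, which is the arm's hinge, at the arm's underside. It starts at 192 to 212 mm, slides down to 87 mm and stays where left: about 3 N to push down, 9 N to raise.
- swing (a joint): Swing of the arm about the column, rad. A level aluminium bar; the microscope's axis is 200 mm from the column's. 0: it points along the column's front (-x axis); growing: clockwise from above. Limits -0.6 to 1.7, starts aside at 0.85 to 1.35. Light friction: stays where left.
- scope_grip (a point): On the microscope's axis, halfway up its steel top knob (28 mm across, 42 mm high), to grasp from above. Below it: black barrel (42 mm across, 80 mm high) in the arm's ring, then a grey nose with a rubber rim 24 mm across, its flat lower end 116 mm below this point. The nose is sprung: 0.5 N at first touch, about 4 N when fully in (7 mm), then rigid.
- stand: Fixed seal holder: dark wooden disc 96 mm across, 16 mm high, with a steel collar 56 mm across up to 28 mm; in it, upright on the z axis, the light wooden seal, 44 mm across, flat carved top. Its face is 45 to 69 mm above the desk: it differs each time and is not reported. Origin: centre of the underside, on the desk, 200 mm (give or take 5) from the column.
- cap: Loose grey plastic cap, 90 g: an upside-down cup 70 mm across, 60 mm high (inside 62 mm across, 56 mm deep) with a knob 26 mm across and 32 mm high on top. It starts over the seal, standing on the holder's wooden disc. Origin: centre of its lower rim; z up through the knob.
- dish: Round shallow wooden dish for the cap, fixed: 104 mm across, rim 14 mm high, inside 92 mm across or a little more, inner floor 5 mm above the desk. Origin: centre of its underside.
- jar: Bystander: open round steel jar, 84 mm across, 55 mm high. Origin: centre of its underside.
- block: Bystander: half-carved block of light wood, 75 x 110 x 57 mm. Origin: centre of its underside.
- gouge: Bystander: gouge with wooden handle lying on the desk, 170 mm long, 24 mm thick, along its x axis. Origin: under its middle.
- knife: Bystander: shorter gouge with wooden handle lying on the desk, 150 mm long, 24 mm thick, along its x axis. Origin: under its middle.
- sander: Bystander: cork sanding block, 100 x 60 x 32 mm. Origin: centre of its underside.
- mouse: Bystander: black computer mouse, 105 x 60 x 31 mm. Origin: centre of its underside.
Mind the look-alikes: they are no part of the job. What is shaped like the cap but blue or pink is not meant.

How it is judged:
On the way, in this order (a step that is already met when the one before it is completed fails the run):
1. the cap stands upright in the dish, let go (horizontal distance between cap and dish below 0.015 m and z of cap in the frame of dish below 0.01 m and angle between cap's own z axis and vertical below 0.12 rad and contact force between the fingers and cap below 0.1 N), for 0.3 s.
2. the microscope has been swung over the seal (horizontal distance between scope_grip and stand below 0.012 m), for 0.2 s.
At the end, for the whole second after the job is handed in: The cap stands upright in the dish (within 15 mm of its centre, on its floor); the microscope's axis is within 12 mm of the seal's axis and its nose rests on the seal with 0.3 to 6 N; everything is let go and at rest (horizontal distance between cap and dish below 0.015 m and z of cap in the frame of dish below 0.01 m and angle between cap's own z axis and vertical below 0.12 rad and horizontal distance between scope_grip and stand below 0.012 m and contact force between lift and stand between 0.3 and 6 N and linear speed of cap below 0.02 m/s and linear speed of lift below 0.005 m/s and velocity of joint swing below 0.05 rad/s); the robot touches nothing.
It fails at once if the microscope pressed onto the seal or its holder with more than 15 N (contact force between lift and stand above 15 N).
It fails at once if the cap let go more than 30 mm above the dish (horizontal distance between cap and dish below 0.05 m and z of cap in the frame of dish above 0.035 m and contact force between the fingers and cap below 0.05 N).
It fails at once if a bystander moved by more than 30 mm (distance of any of jar, block, gouge, knife, sander, mouse from where it was at the start of the episode above 0.03 m).
It also fails if it takes over 64 s, if anything falls off the work surface, if the arm or the gripper's body presses on something with over 40 N, if the wrist force passes 120 N, or if a joint passes its speed limit or range.

## Working session

There is one attempt and no reset: what is moved stays moved. The work goes in short steps, Python scripts to look and compute and a tool call to move; the robot and the scene stay as the last step left them, time stands still between calls to the robot, and variables do not carry over. Pictures are saved under pics/ and viewed, about 8 in all and at most 12, crops included, and the job is handed in when it is done.

Besides the shell and the picture viewer there is one more tool, called after "Emit:" in YAML: its name, and indented under it one key for each argument. servo_tool: Moves the arm, as the interface text tells. Its arguments: {"type":"object","properties":{"series":{"type":"array","items":{"type":"array","items":{"type":"number"}}},"newtons":{"type":"number"}},"required":["series"]}

```bash
mkdir -p pics; cat > h.py <<'E'
import numpy as np, cv2
from workcell import sensors, get_image, camera_model, job, robot
def cloud(n):
    im,d=get_image(n); m=camera_model(n); R=np.array(m["R"]); t=np.array(m["t"])
    v,u=np.mgrid[:384,:512]
    c=np.stack([(u-m["cx"])/m["fx"]*d,(v-m["cy"])/m["fy"]*d,d],-1)
    P=(c-t)@R; P[d==0]=np.nan
    return im,P
def save(n,im,s=1): cv2.imwrite(f"pics/{n}.png",cv2.resize(im[...,::-1],None,fx=s,fy=s,interpolation=cv2.INTER_CUBIC))
E
python3 - <<'E'
from h import *
np.set_printoptions(precision=3,suppress=True)
for n in("side","top"):
    im,P=cloud(n); save(n+"0",im,1.5); np.savez(n+"0.npz",im=im,P=P)
    m=camera_model(n);print(n,-np.array(m["R"]).T@m["t"],m["fx"])
print(sensors.get_state(),robot.grasp_offset)
E
```

```text
side [ 0.346 -0.557  0.755] 351.38038379606354
top [0.336 0.008 1.252] 367.7197979980847
{'t': 0.1, 'joint_positions': array([1.194, 0.378, 0.08 , 1.274, 0.   , 1.46 ]), 'joint_velocities': array([ 0.   , -0.001,  0.003, -0.   , -0.001,  0.001]), 'effort': array([  0.001, -46.469,  27.058,   0.012,  -0.   ,   0.   ]), 'ee_pos': array([0.151, 0.554, 0.23 ]), 'orientation': array([[-0.001,  0.264,  0.965],
       [-0.002,  0.965, -0.264],
       [-1.   , -0.002, -0.   ]]), 'force': array([-0.44 , -0.225, -0.338]), 'wrist_torque': array([-0.054,  0.031,  0.022]), 'finger_gap': 0.08564988272782746} 0.0187
```

View pics/top0.png

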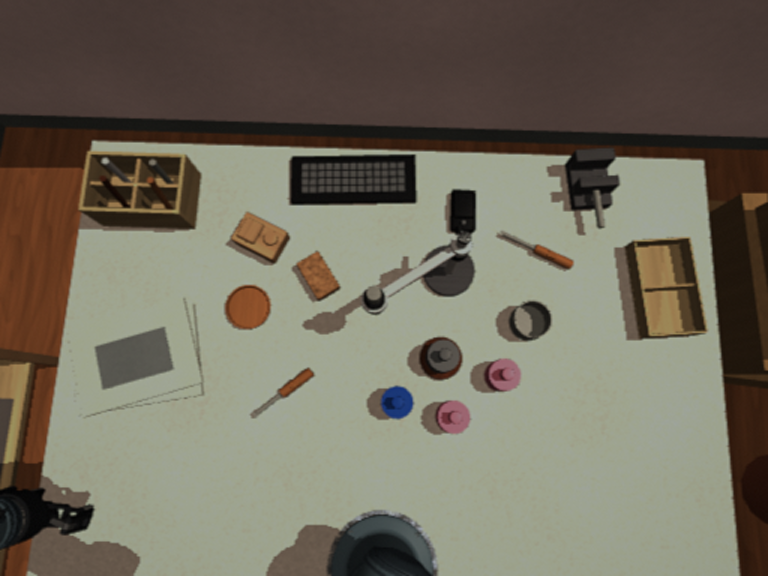

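View pics/side0.png

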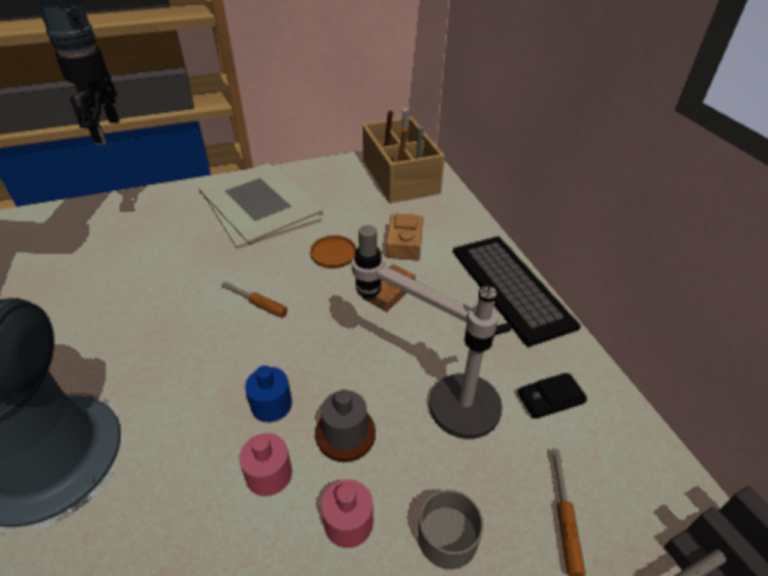

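Top view at 1.5x. Cap candidates are grey (441,357) on a dark wooden disc, blue (397,402), pink (503,375) and pink (453,417). I choose the grey one. The dish is at (248,306), the scope knob at (374,296) and the column at (460,245). The wooden block at (260,238), the cork at (318,275) and the tool handles are not the dish.

```bash
python3 - <<'E'
from h import *
np.set_printoptions(precision=4,suppress=True)
def circ(Q):
    (c,r)=cv2.minEnclosingCircle(Q[:,:2].astype(np.float32)); lo,hi=np.percentile(Q[:,:2],[3,97],axis=0); return np.array(c),r,(lo+hi)/2,np.median(Q[:,2]),len(Q)
for n in("top","side"):
    f=np.load(n+"0.npz"); P=f["P"]; im=f["im"]
    X,Y,Z=np.moveaxis(P,-1,0)
    if n=="top":
        t=P[238,294]; sc=P[197,249]; di=P[204,165]; col=P[160,307]
        print("cap,scope,dish,col raw",t,sc,di,col)
    def near(c,r,z0,z1): return P[(np.hypot(X-c[0],Y-c[1])<r)&(Z>z0)&(Z<z1)]
    print(n)
    for nm,c,r,z0,z1 in(("knob",t,.03,t[2]-.008,t[2]+.01),("capshoulder",t,.05,t[2]-.045,t[2]-.02),("disc",t,.065,.008,.022),("scopeknob",sc,.025,sc[2]-.008,sc[2]+.01),("dishrim",di,.07,.009,.02),("dishall",di,.07,.003,.02),("foot",col,.1,.012,.024),("coltop",col,.03,.255,.285)):
        Q=near(c,r,z0,z1)
        if len(Q)>3: print(nm,*circ(Q))
save("crop",np.load("top0.npz")["im"][215:300,240:360],5)
E
```

```text
cap,scope,dish,col raw [ 0.4383 -0.1069  0.1048] [0.5285 0.0331 0.2819] [0.5491 0.3286 0.0059] [ 0.6407 -0.1238  0.2702]
top
knob [ 0.4449 -0.1128] 0.01282526645809412 [ 0.4455 -0.1115] 0.10703197871993302 56
capshoulder [ 0.4456 -0.1126] 0.034815188497304916 [ 0.4453 -0.1116] 0.07583721199797519 310
disc [ 0.4453 -0.1126] 0.047990068793296814 [ 0.4449 -0.1125] 0.015376521950575022 240
scopeknob [0.5337 0.0355] 0.013888676650822163 [0.5333 0.0346] 0.2821035971789464 82
dishrim [0.5475 0.3285] 0.052060503512620926 [0.5478 0.3283] 0.012524039311523284 154
dishall [0.5487 0.3289] 0.0693959966301918 [0.5474 0.3284] 0.006053637219744419 685
foot [ 0.6473 -0.128 ] 0.0597805455327034 [ 0.6445 -0.1306] 0.01766356111875323 597
coltop [ 0.6474 -0.1291] 0.01304631307721138 [ 0.647  -0.1291] 0.26988822985437144 70
side
knob [ 0.4454 -0.1145] 0.013321778737008572 [ 0.445  -0.1148] 0.10863331842875179 123
capshoulder [ 0.4451 -0.1136] 0.03528184816241264 [ 0.4447 -0.1179] 0.07712801617506676 584
disc [ 0.446  -0.1148] 0.047963570803403854 [ 0.4453 -0.1271] 0.016998137443085273 466
scopeknob [0.5346 0.0336] 0.014282148331403732 [0.5335 0.0328] 0.2829450014049023 110
dishrim [0.5464 0.3282] 0.05372273549437523 [0.5471 0.3267] 0.012996575228686502 218
dishall [0.5478 0.3286] 0.06977289915084839 [0.5444 0.3258] 0.007912203910156176 630
foot [ 0.6487 -0.1293] 0.06077107414603233 [ 0.6467 -0.1312] 0.01935175066949861 1410
coltop [ 0.6482 -0.1298] 0.013632349669933319 [ 0.6469 -0.1303] 0.27048904755148473 144
```

View pics/crop.png

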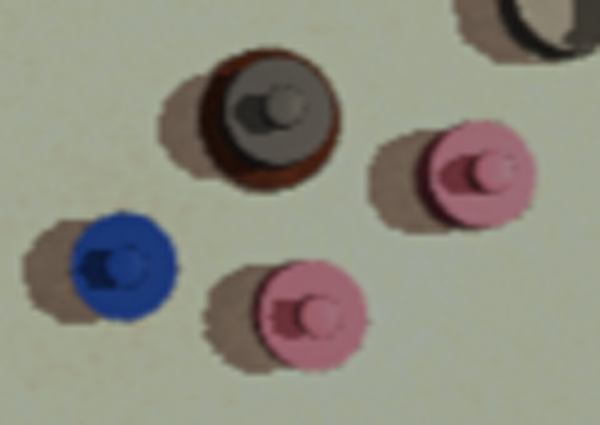

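The crop confirms the grey cap, centred on the dark holder disc. In world coordinates:
- **Cap:** (0.445, -0.1135), knob top at 0.108
- **Dish:** (0.547, 0.328)
- **Column:** (0.6475, -0.1293)
- **Scope knob:** (0.534, 0.0345), top at 0.2825

Emit:
servo_tool:
  series:
    - [8.5, 2.8, -3.6, 0, 0]
    - [8.5, 5.6, -7.2, 0, 0]
    - [8.5, 8.4, -10.8, 0, 0]
    - [8.5, 11.2, -14.4, 0, 0]
    - [8.5, 14, -18, 0, 0]

```text
t: 0.6
ee_pos: [0.2919, 0.3724, 0.2301]
orientation: [[-0.001, 0.263, 0.965], [-0.002, 0.965, -0.263], [-1.0, -0.002, -0.0]]
force: [1.2, 1.0, 0.3]
finger_gap: 0.085
```

Emit:
servo_tool:
  series:
    - [8.5, 2.5, -4, 0, 0]
    - [8.5, 4, -8.2, 0, 0]
    - [8.5, 5.5, -12.5, 0, 0]
    - [8.5, 7, -17, 0, 0]
    - [8.5, 8.5, -21, 0, 0]

```text
t: 1.1
ee_pos: [0.3767, 0.1603, 0.2298]
orientation: [[-0.002, 0.263, 0.965], [-0.003, 0.965, -0.263], [-1.0, -0.003, -0.001]]
force: [0.9, 0.5, 0.8]
finger_gap: 0.0846
```

Emit:
servo_tool:
  series:
    - [6, 1, -4.8, 0, 0]
    - [5, 2, -9.6, 0, 0]
    - [5, 3, -14.4, 0, 0]
    - [5, 4.5, -19, 0, 0]
    - [5, 5.6, -23.5, 0, 0]

```text
t: 1.6
ee_pos: [0.4328, -0.0768, 0.2296]
orientation: [[-0.001, 0.264, 0.965], [-0.002, 0.965, -0.264], [-1.0, -0.003, -0.001]]
force: [1.2, 0.5, -0.2]
finger_gap: 0.05
```

Emit:
servo_tool:
  series:
    - [5, 1, -3.2, -1, 0]
    - [5, 1.2, -3.9, -4, 0]
    - [5, 1.2, -3.9, -7, 0]
    - [5, 1.2, -3.9, -7, 0]

```text
t: 2.0
ee_pos: [0.4412, -0.1149, 0.1557]
orientation: [[-0.01, 0.265, 0.964], [0.001, 0.964, -0.265], [-1.0, -0.001, -0.01]]
force: [-0.5, 0.5, 0.2]
finger_gap: 0.0495
```

Emit:
servo_tool:
  series:
    - [5, 0.4, 0.1, -3, 0]
    - [5, 0.4, 0.1, -6, 0]
    - [5, 0.4, 0.1, -7.7, 0]
    - [5, 0.4, 0.1, -7.7, 0]
    - [5, 0.4, 0.1, -7.7, 0]

```text
t: 2.5
ee_pos: [0.4457, -0.1138, 0.0799]
orientation: [[-0.009, 0.265, 0.964], [0.001, 0.964, -0.265], [-1.0, -0.002, -0.009]]
force: [0.5, -0.9, 0.3]
finger_gap: 0.0499
```

Emit:
servo_tool:
  series:
    - [1.5, 0, 0, 0, 0]
    - [1.5, 0, 0, 0, 0]
    - [1.5, 0, 0, 0, 0]
    - [1.5, 0, 0, 0, 0]
    - [1.5, 0, 0, 0, 0]
  newtons: 35

```text
t: 3.0
ee_pos: [0.4472, -0.1145, 0.0815]
orientation: [[-0.006, 0.265, 0.964], [-0.001, 0.964, -0.265], [-1.0, -0.002, -0.005]]
force: [-1.4, -0.8, 6.2]
finger_gap: 0.0243
```

Emit:
servo_tool:
  series:
    - [1.5, 0, 0, 1.5, 0]
    - [1.5, 0, 0, 4, 0]
    - [1.5, 0, 0, 7, 0]
    - [1.5, 0, 0, 9.5, 0]
    - [1.5, 0, 0, 10, 0]

```text
t: 3.5
ee_pos: [0.4492, -0.1152, 0.1847]
orientation: [[-0.0, 0.265, 0.964], [-0.003, 0.964, -0.265], [-1.0, -0.003, 0.0]]
force: [-0.1, 0.2, -1.0]
finger_gap: 0.0248
```

```bash
python3 - <<'E'
from h import *
np.set_printoptions(precision=4,suppress=True)
for n in("top","side"):
    im,P=cloud(n);X,Y,Z=np.moveaxis(P,-1,0)
    q=(np.hypot(X-.445,Y+.1135)<.02)&(Z>.03)&(Z<.075)
    print(n,q.sum(),P[q].min(0) if q.any() else "",np.median(P[q],0) if q.any() else "")
    if n=="side": save("side1",im,1.5)
print(sensors.get_state()["force"])
E
```

```text
top 0  
side 192 [ 0.4259 -0.1334  0.0395] [ 0.4437 -0.1157  0.0503]
[ 0.0269  0.0373 -0.251 ]
```

View pics/side1.png

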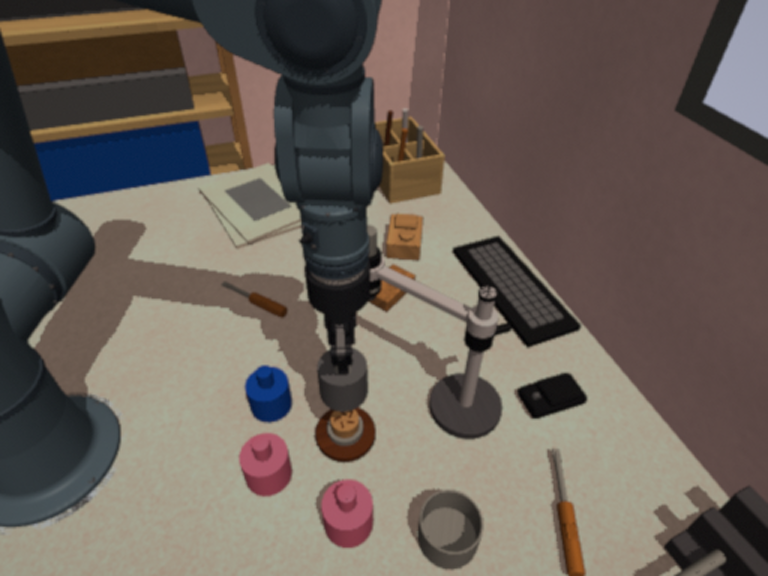

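The cap hangs upright from the fingers at (342,380), and the carved seal stands free at (345,425). Carrying it round the scope to the dish now.

Emit:
servo_tool:
  series:
    - [1.5, -2, 2.5, 0, 0]
    - [1.5, -4, 6, 0, 0]
    - [1.5, -5, 10, 0, 0]
    - [1.5, -5, 14.5, 0, 0]
    - [1.5, -5, 19, 0, 0]

```text
t: 4.1
ee_pos: [0.3961, 0.0765, 0.1806]
orientation: [[-0.006, 0.266, 0.964], [-0.001, 0.964, -0.266], [-1.0, -0.003, -0.006]]
force: [1.3, 0.8, -1.3]
finger_gap: 0.0249
```

Emit:
servo_tool:
  series:
    - [1.5, 0, 4, 0, 0]
    - [1.5, 2, 8, 0, 0]
    - [1.5, 4.5, 12, 0, 0]
    - [1.5, 7, 16, 0, 0]
    - [1.5, 9, 20, 0, 0]

```text
t: 4.6
ee_pos: [0.4861, 0.278, 0.1784]
orientation: [[-0.008, 0.266, 0.964], [-0.003, 0.964, -0.266], [-1.0, -0.005, -0.007]]
force: [2.0, -0.5, -0.8]
finger_gap: 0.0247
```

Emit:
servo_tool:
  series:
    - [1.5, 2.5, 2, 0, 0]
    - [1.5, 5, 4, 0, 0]
    - [1.5, 6.1, 5, -2, 0]
    - [1.5, 6.1, 5, -4.5, 0]
    - [1.5, 6.1, 5, -7, 0]

```text
t: 5.1
ee_pos: [0.5464, 0.328, 0.1051]
orientation: [[-0.011, 0.265, 0.964], [-0.004, 0.964, -0.265], [-1.0, -0.007, -0.01]]
force: [0.5, 0.5, -0.3]
finger_gap: 0.0248
```

```bash
python3 - <<'E'
from h import *
np.set_printoptions(precision=4,suppress=True)
print(sensors.get_state()["ee_pos"])
im,P=cloud("side");X,Y,Z=np.moveaxis(P,-1,0)
Q=P[(np.hypot(X-.547,Y-.328)<.06)&(Z>.035)&(Z<.07)]
# fit known-radius circle to visible wall
from scipy.optimize import least_squares
r=least_squares(lambda c:np.hypot(Q[:,0]-c[0],Q[:,1]-c[1])-.035,[.547,.328],loss="soft_l1",f_scale=.002)
print(len(Q),r.x,r.cost); 
hsv=cv2.cvtColor(im,cv2.COLOR_RGB2HSV); g=(np.hypot(X-.547,Y-.328)<.06)&(hsv[...,1]<90)&(Z>.015)
print(np.nanmin(Z[g]),np.percentile(Z[g],[1,3]))
save("side2",im[110:260,170:320],4)
E
```

```text
[0.5464 0.328  0.1051]
142 [0.5457 0.3304] 0.00011582842208359251
0.01614473014118769 [0.0528 0.069 ]
```

View pics/side2.png

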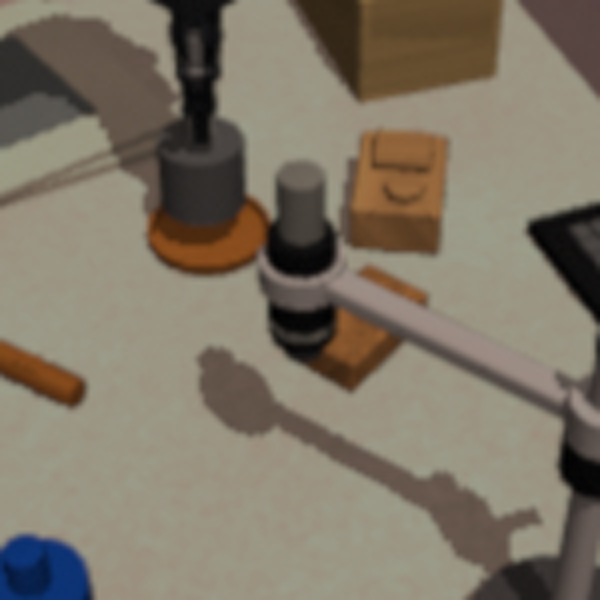

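The cap is upright over the dish at (205,175) in the crop, 2–3 mm off centre. Lowering it.

Emit:
servo_tool:
  series:
    - [1.5, 0.1, -0.2, -1.2, 0]
    - [1.5, 0.1, -0.2, -2.2, 0]
    - [1.5, 0.1, -0.2, -3, 0]
    - [1.5, 0.1, -0.2, -3.3, 0]
    - [1.5, 0.1, -0.2, -3.3, 0]

```text
t: 5.65
ee_pos: [0.5434, 0.3229, 0.0707]
orientation: [[-0.018, 0.266, 0.964], [-0.01, 0.964, -0.266], [-1.0, -0.014, -0.015]]
force: [-8.8, -6.8, 20.6]
finger_gap: 0.0244
```

Emit:
servo_tool:
  series:
    - [1.5, 0, 0, -0.1, 0]
    - [1.5, 0, 0, -0.2, 0]
    - [1.5, 0, 0, -0.3, 0]
    - [1.5, 0, 0, -0.3, 0]

```text
t: 6.05
ee_pos: [0.5441, 0.323, 0.0705]
orientation: [[-0.015, 0.266, 0.964], [-0.009, 0.964, -0.266], [-1.0, -0.013, -0.012]]
force: [-5.5, -3.7, 15.5]
finger_gap: 0.0249
```

```bash
cat > cap.py <<'E'
from h import *
np.set_printoptions(precision=4,suppress=True)
from scipy.optimize import least_squares
print(sensors.get_state()["ee_pos"],sensors.get_state()["force"])
im,P=cloud("side");X,Y,Z=np.moveaxis(P,-1,0)
Q=P[(np.hypot(X-.547,Y-.328)<.06)&(Z>.022)&(Z<.055)]
r=least_squares(lambda c:np.hypot(Q[:,0]-c[0],Q[:,1]-c[1])-.035,[.547,.328],loss="soft_l1",f_scale=.002)
print(len(Q),r.x,r.cost)
q=(np.hypot(X-r.x[0],Y-r.x[1])<.034)&(Z>.06)&(Z<.072);S=P[q]
A=np.c_[S[:,:2]-r.x,np.ones(len(S))];print("shoulder plane",len(S),np.linalg.lstsq(A,S[:,2],rcond=None)[0])
E
python3 cap.py
```

```text
[0.5441 0.323  0.0705] [-5.4815 -3.6613 15.4561]
179 [0.543 0.326] 0.00013249328745835282
shoulder plane 157 [-0.0043  0.0138  0.0676]
```

The cap is flat on the floor, about 4 mm off centre, which is within tolerance. Releasing it.

Emit:
servo_tool:
  series:
    - [1.5, 0, 0, 0.2, 0]
    - [3, 0, 0, 0.2, 0]
    - [5, 0, 0, 0.3, 0]
    - [5, 0, 0, 0.4, 0]
    - [5, 0, 0, 0.4, 0]

```text
t: 6.6
ee_pos: [0.5441, 0.323, 0.0742]
orientation: [[-0.016, 0.266, 0.964], [-0.009, 0.964, -0.266], [-1.0, -0.013, -0.013]]
force: [0.3, -0.5, 0.5]
finger_gap: 0.0501
```

Emit:
servo_tool:
  series:
    - [5, 0, 0, 2.5, 0]
    - [5, 0, 0, 6, 0]
    - [5, 0, 0, 11, 0]
    - [5, 0, 0, 16, 0]
    - [5, 0, 0, 21, 0]

```text
t: 7.1
ee_pos: [0.5437, 0.3229, 0.286]
orientation: [[-0.016, 0.266, 0.964], [-0.009, 0.964, -0.266], [-1.0, -0.013, -0.013]]
force: [1.6, -0.1, 0.2]
finger_gap: 0.05
```

```bash
python3 cap.py; python3 - <<'E'
from h import *
np.set_printoptions(precision=4,suppress=True)
im,P=cloud("side");X,Y,Z=np.moveaxis(P,-1,0)
q=(np.hypot(X-.445,Y+.1135)<.03)&(Z>.035)&(Z<.08);S=P[q]
print("seal",len(S),np.percentile(Z[q],[5,25,50,75,90,97]))
T=P[q&(Z>np.nanpercentile(Z[q],60)-.004)];print((T.min(0)+T.max(0))/2,cv2.minEnclosingCircle(T[:,:2].astype(np.float32)))
im2,P=cloud("top");X,Y,Z=np.moveaxis(P,-1,0)
q=(np.hypot(X-.445,Y+.1135)<.026)&(Z>.035)&(Z<.08);S=P[q];print("top",len(S),np.median(S,0),cv2.minEnclosingCircle(S[:,:2].astype(np.float32)))
for nm,PP in (("t",P),):
    q=(np.hypot(X-.534,Y-.0345)<.025)&(Z>.27)&(Z<.3);print("scope",cv2.minEnclosingCircle(P[q][:,:2].astype(np.float32)),np.median(Z[q]))
save("side3",im,1.5)
E
```

```text
[0.5437 0.3229 0.286 ] [ 1.5756 -0.105   0.2389]
170 [0.544  0.3258] 0.00012919729372174
shoulder plane 155 [ 0.0027 -0.002   0.0674]
seal 303 [0.0393 0.0483 0.0498 0.0509 0.0517 0.0524]
[ 0.4457 -0.1133  0.0497] ((0.4457889497280121, -0.11334871500730515), 0.022427046671509743)
top 145 [ 0.4437 -0.1123  0.0486] ((0.4450066089630127, -0.11254167556762695), 0.021780988201498985)
scope ((0.5339170098304749, 0.03536582738161087), 0.013886697590351105) 0.28173182835481797
```

View pics/side3.png

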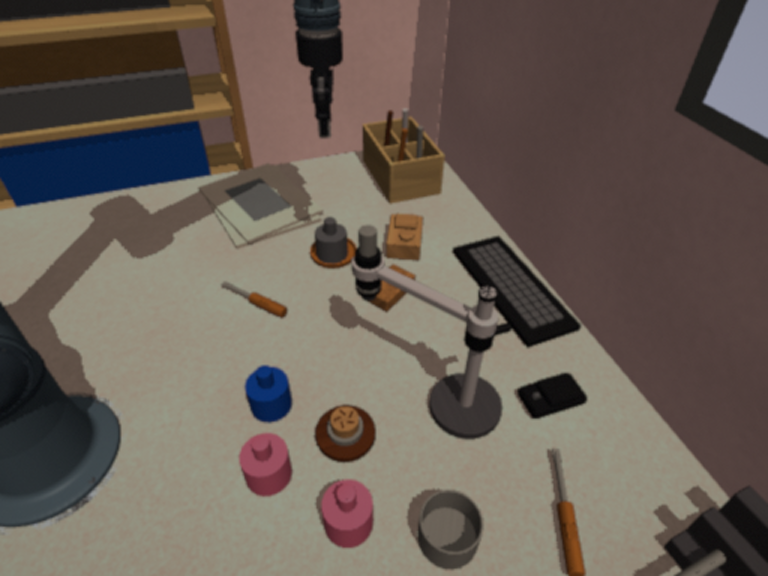

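The cap stands upright in the dish at (330,243), and the seal face is at z ≈ 0.050, centre (0.4455, -0.113). Next I go over the scope knob at (0.534, 0.035).

Emit:
servo_tool:
  series:
    - [5.5, 0, -2, 3, 0]
    - [5.5, -0.3, -6.5, 4, 0]
    - [5.5, -0.5, -11.3, 4, 0]
    - [5.5, -0.7, -16, 4, 0]
    - [5.5, -0.9, -20.8, 4, 0]

```text
t: 7.75
ee_pos: [0.5365, 0.1145, 0.327]
orientation: [[-0.01, 0.265, 0.964], [-0.006, 0.964, -0.265], [-1.0, -0.008, -0.008]]
force: [-0.2, -0.9, 0.7]
finger_gap: 0.0552
```

Emit:
servo_tool:
  series:
    - [5.5, 0, -4, 0, 0]
    - [5.5, -0.1, -7, 0, 0]
    - [5.5, -0.1, -8, 0, 0]
    - [5.5, -0.1, -8, 0, 0]

```text
t: 8.15
ee_pos: [0.535, 0.0335, 0.3256]
orientation: [[-0.012, 0.267, 0.964], [-0.005, 0.964, -0.267], [-1.0, -0.008, -0.01]]
force: [0.4, 0.4, 0.2]
finger_gap: 0.0552
```

Emit:
servo_tool:
  series:
    - [5.5, -0.1, 0.1, -3, 0]
    - [5.5, -0.1, 0.1, -6, 0]
    - [5.5, -0.1, 0.1, -7.8, 0]
    - [5.5, -0.1, 0.1, -7.8, 0]

```text
t: 8.55
ee_pos: [0.5317, 0.0363, 0.2441]
orientation: [[-0.019, 0.265, 0.964], [-0.004, 0.964, -0.265], [-1.0, -0.009, -0.017]]
force: [-0.7, 0.9, -0.2]
finger_gap: 0.0547
```

Emit:
servo_tool:
  series:
    - [2, 0, 0, 0, 0]
    - [2, 0, 0, 0, 0]
    - [2, 0, 0, 0, 0]
    - [2, 0, 0, 0, 0]
    - [2, 0, 0, 0, 0]
  newtons: 25

```text
t: 9.05
ee_pos: [0.532, 0.0367, 0.2448]
orientation: [[-0.018, 0.265, 0.964], [-0.003, 0.964, -0.265], [-1.0, -0.008, -0.016]]
force: [-0.6, 1.8, 1.1]
finger_gap: 0.0271
```

Emit:
servo_tool:
  series:
    - [2, -1.4, -1.1, 0, 0.09]
    - [2, -2.7, -2.3, 0, 0.18]
    - [2, -3.9, -3.6, 0, 0.27]
    - [2, -5.0, -5.0, 0, 0.36]
    - [2, -5.9, -6.4, 0, 0.44]

```text
t: 9.55
ee_pos: [0.472, -0.0277, 0.245]
orientation: [[-0.015, -0.174, 0.985], [-0.01, 0.985, 0.173], [-1.0, -0.008, -0.017]]
force: [0.1, 0.3, -0.4]
finger_gap: 0.0275
```

Emit:
servo_tool:
  series:
    - [2, -0.8, -1.6, 0, 0.09]
    - [2, -1.5, -3.2, 0, 0.18]
    - [2, -2.0, -4.9, 0, 0.27]
    - [2, -2.4, -6.6, 0, 0.36]
    - [2, -2.6, -8.0, 0, 0.43]

```text
t: 10.05
ee_pos: [0.4451, -0.1091, 0.2452]
orientation: [[-0.01, -0.569, 0.822], [-0.017, 0.822, 0.569], [-1.0, -0.008, -0.018]]
force: [-0.7, -2.7, -0.2]
finger_gap: 0.0272
```

```bash
cat > sc.py <<'E'
from h import *
np.set_printoptions(precision=4,suppress=True)
from scipy.optimize import least_squares
s=sensors.get_state();print(s["t"],s["ee_pos"],s["force"],s["finger_gap"])
im,P=cloud("side");X,Y,Z=np.moveaxis(P,-1,0)
import sys
z0,z1,r0=map(float,sys.argv[1:4])
Q=P[(np.hypot(X-.4475,Y+.113)<.04)&(Z>z0)&(Z<z1)]
r=least_squares(lambda c:np.hypot(Q[:,0]-c[0],Q[:,1]-c[1])-r0,[.4475,-.113],loss="soft_l1",f_scale=.002)
print(len(Q),r.x,r.cost); save(sys.argv[4],im[90:330,120:400],2.4)
E
python3 sc.py 0.205 0.235 0.021 side4
```

```text
10.05 [ 0.4451 -0.1091  0.2452] [-0.668  -2.681  -0.2135] 0.02721978576243643
383 [ 0.4513 -0.1087] 0.0018498794543431452
```

View pics/side4.png

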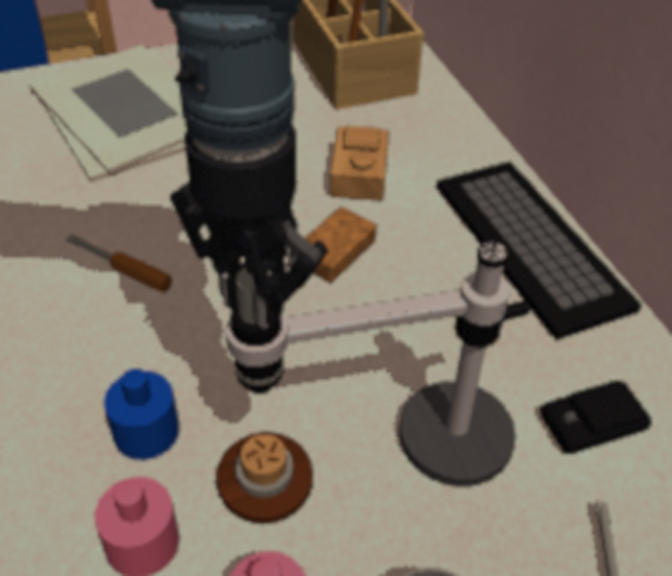

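The scope hangs over the seal at (255,370), with the seal at (263,455) below it. Correcting 4 mm in y, then lowering.

Emit:
servo_tool:
  series:
    - [2, 0, -0.4, 0, 0.02]
    - [2, 0, -0.4, -1.5, 0.02]
    - [2, 0, -0.4, -3, 0.02]
    - [2, 0, -0.4, -4.5, 0.02]
    - [2, 0, -0.4, -5, 0.02]

```text
t: 10.6
ee_pos: [0.4442, -0.1148, 0.1946]
orientation: [[-0.012, -0.585, 0.811], [-0.019, 0.811, 0.585], [-1.0, -0.009, -0.021]]
force: [-3.0, 0.1, 3.1]
finger_gap: 0.0274
```

Emit:
servo_tool:
  series:
    - [2, 0, 0, -1, 0]
    - [2, 0, 0, -2, 0]
    - [2, 0, 0, -3, 0]
    - [2, 0, 0, -3.4, 0]
    - [2, 0, 0, -3.4, 0]

```text
t: 11.1
ee_pos: [0.4444, -0.1148, 0.16]
orientation: [[-0.012, -0.585, 0.811], [-0.019, 0.811, 0.585], [-1.0, -0.009, -0.021]]
force: [-1.6, -0.1, 2.2]
finger_gap: 0.0272
```

```bash
python3 sc.py 0.11 0.15 0.021 side5
```

```text
11.1 [ 0.4444 -0.1148  0.16  ] [-1.634  -0.0825  2.1951] 0.027209707139011753
332 [ 0.451  -0.1142] 0.0016675954447747177
```

View pics/side5.png

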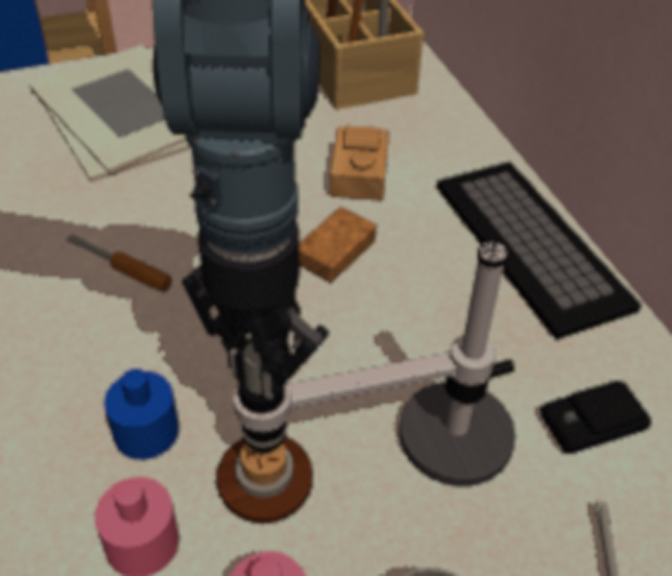

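The nose at (263,435) is about 1 cm above the seal face and centred. Now slow steps while watching the force.

Emit:
servo_tool:
  series:
    - [2, 0, 0, -0.2, 0]
    - [2, 0, 0, -0.4, 0]
    - [2, 0, 0, -0.6, 0]
    - [2, 0, 0, -0.6, 0]

```text
t: 11.55
ee_pos: [0.4443, -0.1147, 0.1541]
orientation: [[-0.012, -0.585, 0.811], [-0.019, 0.811, 0.585], [-1.0, -0.009, -0.021]]
force: [-4.1, 0.2, 2.2]
finger_gap: 0.0274
```

Emit:
servo_tool:
  series:
    - [2, 0, 0, -0.1, 0]
    - [2, 0, 0, -0.2, 0]
    - [2, 0, 0, -0.3, 0]
    - [2, 0, 0, -0.3, 0]

```text
t: 11.95
ee_pos: [0.4443, -0.1148, 0.151]
orientation: [[-0.012, -0.585, 0.811], [-0.019, 0.811, 0.585], [-1.0, -0.009, -0.021]]
force: [-3.7, -0.8, 2.9]
finger_gap: 0.0275
```

Emit:
servo_tool:
  series:
    - [2, 0, 0, -0.1, 0]
    - [2, 0, 0, -0.2, 0]
    - [2, 0, 0, -0.2, 0]

```text
t: 12.25
ee_pos: [0.4444, -0.1147, 0.149]
orientation: [[-0.012, -0.585, 0.811], [-0.019, 0.811, 0.585], [-1.0, -0.009, -0.021]]
force: [-3.8, -0.2, 3.6]
finger_gap: 0.0268
```

Emit:
servo_tool:
  series:
    - [2, 0, 0, -0.1, 0]
    - [2, 0, 0, -0.1, 0]
    - [2, 0, 0, -0.1, 0]

```text
t: 12.55
ee_pos: [0.4443, -0.1147, 0.148]
orientation: [[-0.012, -0.585, 0.811], [-0.019, 0.811, 0.585], [-1.0, -0.009, -0.021]]
force: [-5.5, -1.4, 3.8]
finger_gap: 0.0277
```

Emit:
servo_tool:
  series:
    - [2, 0, 0, -0.1, 0]
    - [2, 0, 0, -0.1, 0]
    - [2, 0, 0, -0.1, 0]

```text
t: 12.85
ee_pos: [0.4444, -0.1148, 0.1471]
orientation: [[-0.012, -0.585, 0.811], [-0.019, 0.811, 0.585], [-1.0, -0.009, -0.021]]
force: [-5.1, -0.5, 4.5]
finger_gap: 0.0274
```

Emit:
servo_tool:
  series:
    - [2, 0, 0, -0.1, 0]
    - [2, 0, 0, -0.1, 0]
    - [2, 0, 0, -0.1, 0]

```text
t: 13.15
ee_pos: [0.4444, -0.1147, 0.1461]
orientation: [[-0.012, -0.585, 0.811], [-0.019, 0.811, 0.585], [-1.0, -0.009, -0.021]]
force: [-4.1, 1.0, 5.5]
finger_gap: 0.0269
```

The force rises by about 0.6 N/mm, which matches the nose spring: roughly 3 N, half compressed. Letting go.

Emit:
servo_tool:
  series:
    - [3.5, 0, 0, 0, 0]
    - [5.5, 0, 0, 0, 0]
    - [5.5, 0, 0, 0, 0]
    - [5.5, 0, 0, 0, 0]

```text
t: 13.55
ee_pos: [0.4447, -0.1147, 0.146]
orientation: [[-0.011, -0.585, 0.811], [-0.019, 0.811, 0.585], [-1.0, -0.009, -0.02]]
force: [-0.6, -0.4, -1.0]
finger_gap: 0.0551
```

Emit:
servo_tool:
  series:
    - [5.5, 0, 0, 1.5, 0]
    - [5.5, 0, 0, 4.5, 0]
    - [5.5, 0, 0, 8, 0]
    - [5.5, 0, 0, 12, 0]
    - [5.5, -2, 0, 15, 0]

```text
t: 14.05
ee_pos: [0.4266, -0.1151, 0.2981]
orientation: [[-0.008, -0.586, 0.81], [-0.02, 0.81, 0.586], [-1.0, -0.011, -0.018]]
force: [0.9, -0.6, -0.2]
finger_gap: 0.0552
```

Emit:
servo_tool:
  series:
    - [5.5, -1, 4, 1, 0]
    - [5.5, -3, 8, 1, 0]
    - [5.5, -5, 12, 1, 0]
    - [5.5, -6, 16, 1, 0]
    - [5.5, -6, 20, 1, 0]

```text
t: 14.55
ee_pos: [0.3653, 0.0863, 0.3086]
orientation: [[-0.007, -0.585, 0.811], [-0.02, 0.811, 0.585], [-1.0, -0.012, -0.017]]
force: [1.3, 0.0, -0.4]
finger_gap: 0.0548
```

```bash
python3 sc.py 0.11 0.14 0.021 side6; python3 cap.py; python3 - <<'E'
from h import *
np.set_printoptions(precision=4,suppress=True)
for n in("side","top"):
    im,P=cloud(n);X,Y,Z=np.moveaxis(P,-1,0)
    q=(np.hypot(X-.4475,Y+.114)<.025)&(Z>.17)&(Z<.2);print(n,"knob",q.sum(),cv2.minEnclosingCircle(P[q][:,:2].astype(np.float32)),np.median(Z[q]))
E
```

```text
14.55 [0.3653 0.0863 0.3086] [ 1.2828  0.0043 -0.3646] 0.054788767533641404
319 [ 0.451  -0.1138] 0.0016054325920627753
[0.3655 0.0915 0.3084] [0.3911 2.7616 0.1059]
174 [0.5438 0.3255] 0.00010435957498160169
shoulder plane 166 [0.015  0.0274 0.0672]
side knob 163 ((0.4491713047027588, -0.11126885563135147), 0.014570582658052444) 0.18422671342932026
top knob 74 ((0.4481833279132843, -0.1103871613740921), 0.01409967616200447) 0.1828763730777053
```

View pics/side6.png

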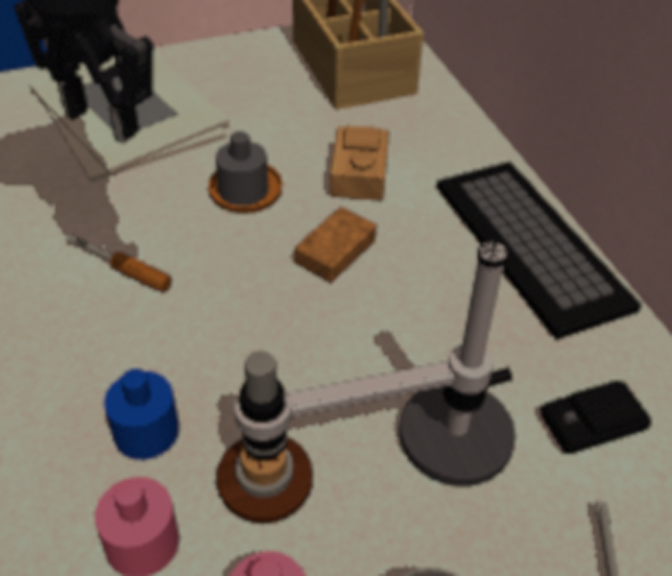

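```bash
python3 -c "
from h import *
print(job.finish_job())"
```

```text
the job is handed in; nothing more can be done
None
```

I moved the cap into the dish, swung the microscope over the seal and lowered it until its nose rested on the carved face. I handed the job in at about 15 s of the 64 s allowed; no verdict is reported.

**Cap:** in the last check it stood upright on the dish floor, about 4 mm off centre (limit 15 mm).

**Microscope:** its knob measured about 3.5 mm from the seal's axis (limit 12 mm). A second estimate, fitted to the barrel, fitted poorly and put it about 5.5 mm off, still within the limit.

**Nose force:** I could not read this directly. The knob came down about 99 mm, and the face measured about 49–50 mm high, so the nose is pushed in roughly 3–4 mm, or about 2–3 N. The wrist force rose by about 3 N from first touch, which agrees.

**Bystanders:** they looked undisturbed in the last picture, but I did not measure them. The gripper was open and well clear of everything.

**Hiccup:** lowering the cap pressed it into the dish with about 20 N and shifted it a few millimetres, before I eased off and let go.

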